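# Pack the lens case and hold its lid half open

### The job

Pack the silver lens and the dark grey lens hood into the two empty front compartments of the case, one in each (either way round), upright on the case floor and set in rather than dropped. Then bring the lid with its bar handle forward from where it leans back, and hold it 45 degrees from shut (give or take 7 degrees) so that a colleague can slip a label in under it; it would fall shut from there, so do not let it come near shut. Finish while still holding the lid at that angle with nothing else propping it, the lens and hood left standing in place, and leave everything else where it is.

Things in the scene. Friction and masses are not known exactly. Their poses are not given: they have to be found in the camera images.
- case: Grey plastic case base, 150 x 150 x 40 mm high, open-topped, fixed. Origin: centre of underside. x points from front (robot side) to hinge side, y left, z up. Walls and two crossing dividers are 4 mm thick, all 40 mm high; floor 6 mm. Four square cells 69 x 69 mm inside, centred at x, y = +-36.5 mm. The front two (x = -36.5) are empty; the back two hold a battery and caps, below the rim.
- cell_left (a point): Centre of the floor of the empty front left cell (case x = -36.5, y = +36.5, z = 6 mm).
- cell_right (a point): Centre of the floor of the empty front right cell (case x = -36.5, y = -36.5, z = 6 mm).
- lid (a joint): Lid angle about its hinge, rad: 0 is shut (rim on rim), growing as it opens; 0.785 is the wanted 45 degrees. It starts leaning back open against its stop at 1.85. Nearly frictionless hinge: let go, it falls back to the stop above about 1.35 and falls shut below about 1.15. 350 g.
- lid_hinge (a point): Middle of the hinge line, on the back rim of the case (case x = +75, y = 0, z = 40 mm); the line runs along case y. The lid is a clear plastic shell with grey edges, 150 x 150 mm, 45 mm deep, thin-walled; shut, it spans case x = -75 to +75 and z = 40 to 85 mm.
- lid_bar (a point): Middle of the lid's handle: grey round bar 12 mm thick, 120 mm long, parallel to the hinge (case y), 40 mm beyond the lid's free edge on an arm at each end (108 mm clear between). With the lid shut it lies 190 mm from the hinge towards case -x and 15 mm above it; it turns with the lid and is at the top when the lid leans open. Axes are the lid's: equal to the case's when shut.
- lens_center (a point): Centre of the silver metal lens, a solid upright cylinder 62 mm in diameter and 78 mm high with dark ribs, standing on the shelf; its point is 39 mm above its underside. About 300 g.
- hood_mid (a point): Centre of the lens hood, a hard dark grey silicone tube open at both ends, 64 mm outside and 54 mm inside diameter, 72 mm high, standing upright on the shelf; its point is 36 mm above its underside. Rigid. About 90 g.
- battery: Bystander: black battery 52 x 58 x 26 mm high lying in the back left cell. Origin at its underside. Leave it.
- caps: Bystander: stack of three black caps, 58 mm across, 24 mm high, in the back right cell. Origin at its underside. Leave it.
- filter: Bystander: square glass filter in a grey plastic frame, 84 x 84 x 6 mm, lying on the shelf. Origin at its underside. Leave it.
- blower: Bystander: orange blower bulb, 66 mm across, 115 mm high with its nozzle up. Origin at its underside. Leave it.
- dispenser: Bystander: push dispenser of round caps, an upright clear tube on a white foot 84 mm across, 164 mm high. Origin at its underside. Leave it.
- cap: Bystander: a loose black lens cap with a grey disc, 52 mm across, 8 mm thick, lying on the shelf. Origin at its underside. Leave it.
- cardbox: Bystander: flat white memory card box, 70 x 100 x 16 mm, lying on the shelf. Origin at its underside. Leave it.
Things that resemble listed ones, but are neither listed nor needed, are in the scene too. Several things look just like the part that bears lens_center: the one meant starts nearest to the robot's base. What is shaped like the part that bears hood_mid but purple is not meant.

How it is judged:
By the outcome, as a careful person would: the job done as asked, in the order asked, and still so for the second after the job is handed in, while the arm keeps its last pose, push and grip.
It also fails if it takes over 72 s, if anything falls off the work surface, if the arm or the gripper's body presses on something with over 40 N, if the wrist force passes 120 N, or if a joint passes its speed limit or range.

### The arm

A 6-joint arm with a two-finger parallel gripper is mounted at the origin on the work surface. World frame = base frame: x ahead of the robot, y to its left, z up, the work surface at z = 0. Lengths are in m, angles in rad, forces in N, time in s.
With the tool pointing down it reaches from about 0.25 to 0.725 m from the base axis. Payload 9.7 kg.
Tool frame: the origin (TCP) lies on the centre line of the jaws, within the pads' length; the fingertips stand 25 mm ahead of it and the grasp point (between the pads) lies 6 mm ahead of it (r.tcp_to_tips is the distance from the TCP to the fingertips, in m); z points along the fingers, y is the direction in which the jaws open and shut (so a half turn about z gives the same grasp; the last joint's range is limited). The gripper opens to 85 mm and grips with 20 to 120 N. Pads are 22 mm wide; open, the fingers measure 114 mm over their backs; the gripper's body (76 mm by 85 mm) begins 54 mm behind the grasp point. The pads swing forward as they close: fully open they stand 13 mm farther back than shut.
Start: joints at [-1.326, 0.087, 0.176, 1.66, 0, 1.571], TCP at [0.133, -0.534, 0.256] pointing down, gripper open.
Joint ranges: [-3.13, 3.13], [-0.85, 1.81], [-1.15, 1.24], [-2.2, 2.28], [-1.44, 1.52], [-3.14, 3.14]. Speed limits (rad/s): [2.22, 2.22, 2.57, 3.14, 3.14, 3.14].

### API

Orientations are given as a 3x3 rotation matrix whose columns are the frame's x, y, z axes.
In Python, from station import readout, optics, ticket, r gives the robot as it stands.
- The arm moves only by the shell command python3 -m creep 'ROWS' [OPENING]. ROWS is JSON, a list of rows, each a list of 6 numbers: the shift along the tool's x, y, z in mm, then the turn, a rotation vector about the tool's x, y, z in degrees. A call has 1 to 5 rows; each row shifts and turns the commanded pose from where the row before left it, along the tool's axes as they then stand; what a row does not reach is not made up. A row lasts 1/8 s, in which the tool goes at most 62.5 mm and 10.7 degrees, less where a joint would pass 70% of its speed; a pose out of reach is approached as far as the arm can. A call is refused whole if a number of a shift passes 62.5 or a number of a turn 10.7, either way. A call with a gripper value outside its range is refused whole. OPENING is the opening, from 0 (shut) to 1 (fully open), set as the call begins (- or left out, the last holds). The fingers move at their own pace and stop on an object; the grip force is fixed at half the most. Time passes only in rows, so rows that do not move let the fingers close. It gives the time, the measured TCP pose, the force and the opening at its end, in the units of the state.
- readout.state(): the state, without advancing time (a new reading comes with each control period).
- optics.grab_frame(name): name is "scene" or "top"; returns a dict with "img" (420x560x3 uint8, red, green, blue), "z_map" (420x560 float32, m along the optical axis (not along the pixel's ray), 0 where there is no reading), "mtx" (3x3 intrinsics, pixels), "dist_coeffs" ([k1, k2, p1, p2, k3] as OpenCV has them; the pictures are not rectified), "position" and "attitude" of the camera in the world. Camera axes: x right, y down, z forward; pixel columns grow to the right and rows downward; lengths in m; the calibration is good to about 2 mm. A picture is of the moment at which its call begins.
- ticket.hand_in(): hands the job in, once; it reports no verdict.
The state is a dict: "time_s": time; "qpos": joint angles; "qvel": joint speeds; "joint_efforts": joint torques, N m; "position": TCP position; "ee_rot": TCP orientation; "force": force on the tool from outside, world axes, zero at the start; "ft_torque": the same for the moment, N m; "grip_width": finger opening in m.
Only numpy, scipy, OpenCV 4.12 (cv2) and the standard library are available. Lean on these libraries where they do the work, as an engineer would, in place of code of your own. Each camera call takes 0.05 s, during which the arm holds its last target.

## Working session

There is one attempt and no reset: what is moved stays moved. The work goes in short steps, Python scripts to look and compute and a shell command to move; the robot and the scene stay as the last step left them, time stands still between calls to the robot, and variables do not carry over. Pictures are saved under pics/ and viewed, and the job is handed in when it is done.

```bash
ls; mkdir -p pics; python3 - <<'E'
from station import readout, optics, ticket, r
import cv2, numpy as np
s=readout.state(); print({k:np.round(v,3).tolist() for k,v in s.items()}, r.tcp_to_tips)
for n in("scene","top"):
    f=optics.grab_frame(n); cv2.imwrite(f"pics/{n}0.png",f["img"][:,:,::-1])
    np.savez(f"pics/{n}0.npz",**f)
    print(n,f["mtx"],f["dist_coeffs"],f["position"],f["attitude"])
E
```

```text
pics
{'time_s': 0.0, 'qpos': [-1.326, 0.087, 0.175, 1.66, 0.0, 1.571], 'qvel': [0.001, -0.0, -0.002, 0.001, -0.001, -0.001], 'joint_efforts': [0.001, -52.038, 46.481, 0.016, 0.0, -0.0], 'position': [0.133, -0.533, 0.256], 'ee_rot': [[0.97, 0.242, -0.0], [0.242, -0.97, 0.001], [0.0, -0.001, -1.0]], 'force': [0.5, -0.464, 0.535], 'ft_torque': [-0.022, 0.034, -0.026], 'grip_width': 0.085} 0.025
scene [[385.97194445   0.         278.45546213]
 [  0.         385.97194445 208.78728643]
 [  0.           0.           1.        ]] [-0.10203897  0.          0.          0.          0.        ] [0.44657708 0.67434412 0.83317609] [[-0.99724476 -0.05445262  0.05037651]
 [-0.0740999   0.76304502 -0.64208372]
 [-0.0034764  -0.64404752 -0.76497759]]
top [[419.65364463   0.         270.07604275]
 [  0.         419.65364463 212.23085384]
 [  0.           0.           1.        ]] [-0.10545263  0.          0.          0.          0.        ] [0.38071798 0.00422184 1.08047683] [[ 0.01748697 -0.99035828  0.13742153]
 [-0.99982469 -0.01640068  0.00903316]
 [-0.00669226 -0.13755541 -0.99047147]]
```

View pics/scene0.png

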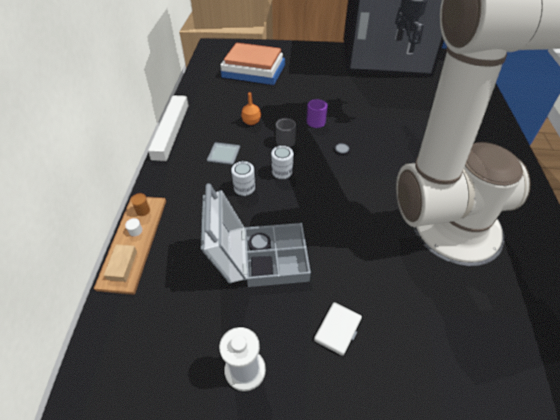

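View pics/top0.png

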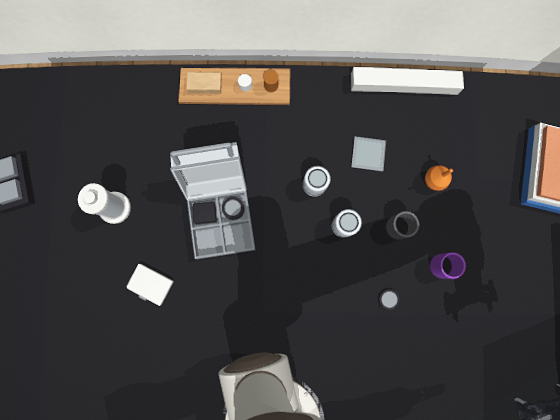

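```bash
cat > h.py <<'E'
import cv2, numpy as np
from station import readout, optics, r
def grab(n,tag):
    f=optics.grab_frame(n); np.savez(f"pics/{n}{tag}.npz",**f); return f
def load(n,tag): return dict(np.load(f"pics/{n}{tag}.npz"))
def cloud(f):
    H,W=f["z_map"].shape
    u,v=np.meshgrid(np.arange(W),np.arange(H))
    p=cv2.undistortPoints(np.stack([u,v],-1).reshape(-1,1,2).astype(np.float64),f["mtx"],f["dist_coeffs"]).reshape(H,W,2)
    z=f["z_map"].astype(float)
    c=np.dstack([p[...,0]*z,p[...,1]*z,z])
    w=c@np.array(f["attitude"]).T+f["position"]; w[z==0]=np.nan
    return w
def proj(f,P):
    R=np.array(f["attitude"]); 
    rv=cv2.Rodrigues(R.T)[0]; t=-R.T@f["position"]
    return cv2.projectPoints(np.atleast_2d(np.asarray(P,float)),rv,t,f["mtx"],f["dist_coeffs"])[0].reshape(-1,2)
def crop(f,x0,y0,x1,y1,k,name):
    im=cv2.resize(f["img"][y0:y1,x0:x1],None,fx=k,fy=k,interpolation=cv2.INTER_CUBIC)
    cv2.imwrite(f"pics/{name}.png",im[:,:,::-1])
E
python3 - <<'E'
from h import *
t=load("top","0");s=load("scene","0")
crop(t,290,130,490,290,4,"c1"); crop(t,160,135,270,270,4,"c2")
W=cloud(t)
for n,(u,v) in dict(lensA=(317,179),lensB=(347,220),table=(330,300),purplerim=(440,255),cap=(389,298),filt=(369,153)).items():
    print(n,W[v,u].round(4), np.hypot(*W[v,u][:2]).round(3))
def circ(W,x0,x1,y0,y1,zlo,zhi):
    m=(W[...,0]>x0)&(W[...,0]<x1)&(W[...,1]>y0)&(W[...,1]<y1)&(W[...,2]>zlo)&(W[...,2]<zhi)
    return W[m]
E
```

```text
lensA [ 0.6028 -0.0994  0.0816] 0.611
lensB [ 0.5039 -0.1723  0.0787] 0.533
table [ 0.3081 -0.1421  0.    ] 0.339
purplerim [ 0.4239 -0.4153  0.0379] 0.593
cap [ 0.3151 -0.2903  0.0123] 0.428
filt [ 0.6928 -0.2457  0.006 ] 0.735
```

View pics/c1.png

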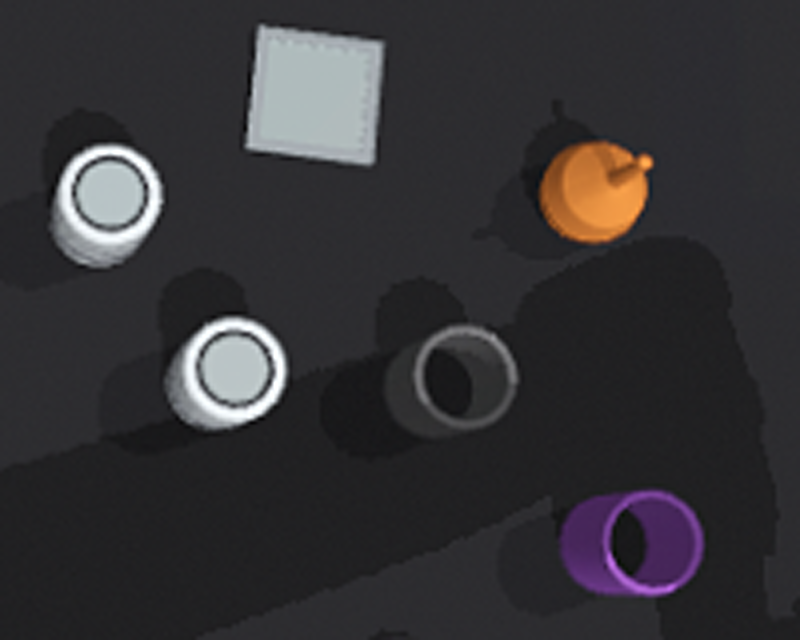

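View pics/c2.png

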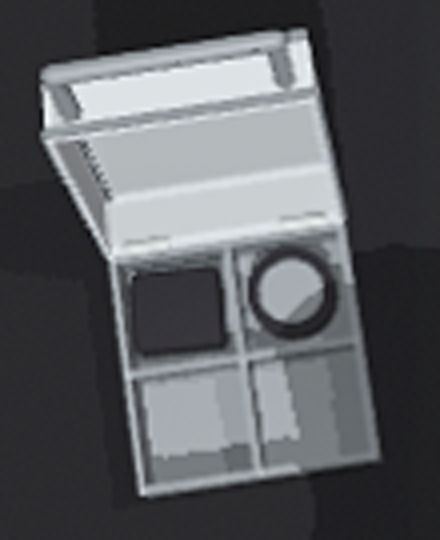

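```bash
python3 - <<'E'
from h import *
from scipy.optimize import least_squares
t=load("top","0");s=load("scene","0")
for f,nm in((t,"top"),(s,"scene")):
    W=cloud(f)
    def sel(cx,cy,rr,zlo,zhi):
        m=(np.hypot(W[...,0]-cx,W[...,1]-cy)<rr)&(W[...,2]>zlo)&(W[...,2]<zhi); return W[m]
    for n,(cx,cy),zl,zh in(("lens",(.504,-.17),.02,.085),("hood",(.495,-.31),.06,.08),("lensA",(.602,-.1),.02,.085)):
        P=sel(cx,cy,.06,zl,zh)
        if len(P)<10: print(nm,n,len(P));continue
        top=P[P[:,2]>np.percentile(P[:,2],80)-.008]
        (x,y),rad=cv2.minEnclosingCircle(top[:,:2].astype(np.float32))
        print(nm,n,len(P),"mean",top.mean(0).round(4),"circ",round(x,4),round(y,4),round(rad,4),"zmax",P[:,2].max().round(4))
    # case rim z
    m=(W[...,0]>.38)&(W[...,0]<.62)&(W[...,1]>0)&(W[...,1]<.24)&(abs(W[...,2]-.04)<.004)
    P=W[m]; rc=cv2.minAreaRect(P[:,:2].astype(np.float32)); print(nm,"rim",len(P),rc)
E
```

```text
top lens 606 mean [ 0.4986 -0.1742  0.0783] circ 0.4988 -0.1748 0.0314 zmax 0.0838
top hood 213 mean [ 0.4977 -0.3176  0.0715] circ 0.4964 -0.3182 0.033 zmax 0.0786
top lensA 572 mean [ 0.605  -0.0997  0.078 ] circ 0.6059 -0.1002 0.0313 zmax 0.0832
top rim 1129 ((0.5161305665969849, 0.1418156623840332), (0.1976616531610489, 0.15101134777069092), 10.023927688598633)
scene lens 528 mean [ 0.502  -0.1706  0.0789] circ 0.5026 -0.1739 0.0322 zmax 0.0841
scene hood 162 mean [ 0.4998 -0.3138  0.0696] circ 0.5009 -0.3149 0.0333 zmax 0.0761
scene lensA 562 mean [ 0.6081 -0.0951  0.0788] circ 0.6093 -0.0976 0.0321 zmax 0.0841
scene rim 1079 ((0.5201188921928406, 0.14369355142116547), (0.19881883263587952, 0.1545477956533432), 10.253316879272461)
```

```bash
python3 - <<'E'
from h import *
s=load("scene","0")
crop(s,190,110,340,300,4,"c3")
E
```

```text
(no output)
```

View pics/c3.png

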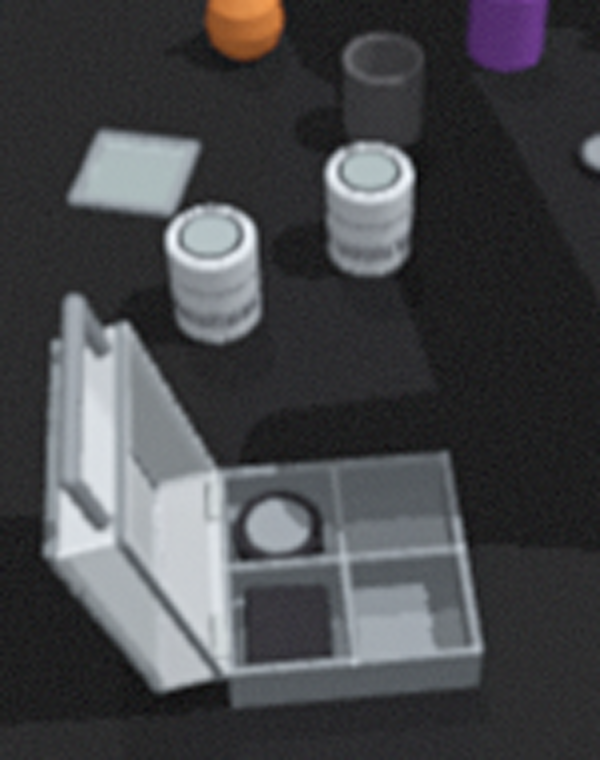

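```bash
python3 - <<'E'
from h import *
t=load("top","0");s=load("scene","0")
yaw=np.radians(10.1);ex=np.array([np.cos(yaw),np.sin(yaw)]);ey=np.array([-ex[1],ex[0]])
for f,nm in((t,"top"),(s,"scene")):
    W=cloud(f)
    m=(W[...,0]>.38)&(W[...,0]<.62)&(W[...,1]>0)&(W[...,1]<.24)&(abs(W[...,2]-.04)<.005)
    P=W[m][:,:2]; a=P@ex; b=P@ey
    a0=np.percentile(a,.5); P2=P[a<a0+.145]; b=P2@ey
    lo,hi=np.percentile(b,[.5,99.5]); c=ex*(a0+.075)+ey*(lo+hi)/2
    print(nm,a.min(),a0,b.min(),lo,hi,b.max(),hi-lo,"centre",c)
    # dividers: hist of b in front cells zone
    for lab,q in(("cross",b[(P2@ex>a0+.01)&(P2@ex<a0+.06)]),):
        q=q[(q>lo+.05)&(q<hi-.05)]; print("mid divider b",np.median(q),len(q),"mid lo/hi",(lo+hi)/2)
    q=(P2@ex)[(b>lo+.01)&(b<hi-.01)]; q=q[(q>a0+.05)&(q<a0+.1)]; print("cross divider a-a0",np.median(q)-a0)
    C=c
    im=f["img"].copy(); im=cv2.resize(im,None,fx=4,fy=4,interpolation=cv2.INTER_CUBIC)
    def line(p,q,col):
        T=lambda p:np.append(C+ex*p[0]+ey*p[1],p[2])
        u=proj(f,[T(p),T(q)])*4+1.5
        cv2.line(im,tuple(u[0].round().astype(int).tolist()),tuple(u[1].round().astype(int).tolist()),col,1)
    for z in(.04,):
        for w in(-.075,0,.075):
            line((w,-.075,z),(w,.075,z),(255,0,0)); line((-.075,w,z),(.075,w,z),(255,0,0))
    c4=proj(f,[[*C,.04]])[0]*4; x,y=c4.astype(int)
    cv2.imwrite(f"pics/ov_{nm}.png",im[y-220:y+220,x-220:x+220,::-1])
E
python3 -c "
import cv2,numpy as np
cv2.imwrite('pics/ov.png',np.hstack([cv2.imread('pics/ov_top.png'),cv2.imread('pics/ov_scene.png')])[:,:880][:, :800])"
```

```text
top 0.4340942386318833 0.4342458444104218 -0.026432806904873003 -0.02627857572058733 0.12453453975447956 0.12459865087359835 0.1508131154750669 centre [0.49273874 0.13767143]
mid divider b 0.048742057254205294 35 mid lo/hi 0.04912798201694611
cross divider a-a0 0.07492358801809451
scene 0.4378649325042745 0.43831025977324456 -0.027086085329139913 -0.026476571087092317 0.1259043199256036 0.12653594267162055 0.15238089101269592 centre [0.49663742 0.13896101]
mid divider b 0.05124938539109944 51 mid lo/hi 0.04971387441925565
cross divider a-a0 0.07496696227679467
```

View pics/ov.png

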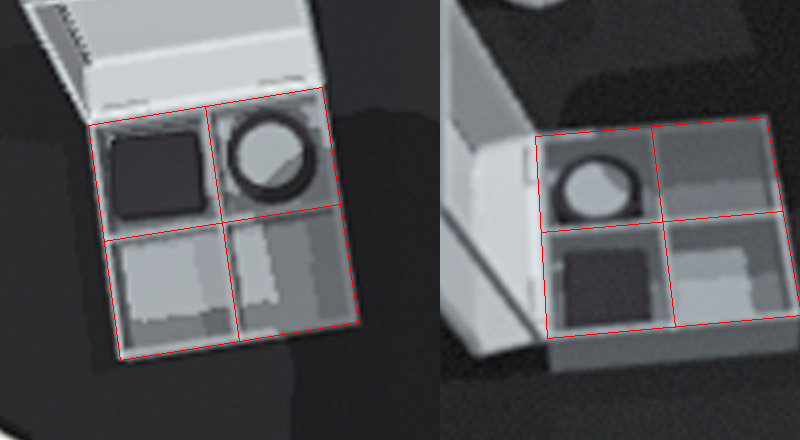

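Candidates for the lens in the top view are (317,181), 0.611 m from the base, and (347,222), 0.533 m. The second is nearer, so I'll take (347,222). For the hood they are dark grey (404,224) and purple (448,265), so I'll take (404,224). The crops confirm both choices.

```bash
cat >> h.py <<'E'
from scipy.spatial.transform import Rotation as Ro
YAW=np.radians(10.1)
EX=np.array([np.cos(YAW),np.sin(YAW),0]);EY=np.array([-EX[1],EX[0],0])
CASE=np.array([.4947,.1383,0]); LENS=np.array([.5007,-.1743,.039]); HOOD=np.array([.4987,-.3165,.036])
DOWN=np.column_stack([EY,EX,[0,0,-1.]])
def cw(x,y,z): return CASE+EX*x/1000+EY*y/1000+np.array([0,0,z/1000])
def plan(p1,R1,n=None,mm=45,deg=9.):
    s=readout.state(); p=np.array(s["position"]);R=np.array(s["ee_rot"])
    d=np.linalg.norm(p1-p)*1000; rv=Ro.from_matrix(R.T@R1).as_rotvec(degrees=True)
    n=n or int(max(np.ceil(d/mm),np.ceil(np.linalg.norm(rv)/deg),1))
    Rr=Ro.from_matrix(R); step=Ro.from_rotvec(rv/n,degrees=True)
    rows=[]
    for i in range(n):
        t=Rr.as_matrix().T@(p1-p)/(n-i)*1000
        rows.append([*t.round(1).tolist(),*(rv/n).round(1).tolist()])
        p=p+Rr.as_matrix()@t/1000; Rr=Rr*step
    print("d",d.round(1),"rot",rv.round(1))
    for i in range(0,n,5): print(rows[i:i+5])
def st():
    s=readout.state(); print(round(s["time_s"],2),np.round(s["position"],4),np.round(s["ee_rot"],3).tolist(),"F",np.round(s["force"],1),"w",round(s["grip_width"],4),"q",np.round(s["qpos"],2))
E
python3 - <<'E'
from h import *
plan(np.array([LENS[0],LENS[1],.20]),DOWN,mm=50,deg=8)
print(cw(-36.5,36.5,6),cw(-36.5,-36.5,6))
E
```

```text
d 516.8 rot [ -0.1  -0.  -86.1]
[[40.3, -23.6, 5.1, -0.0, -0.0, -7.8], [43.2, -17.9, 5.1, -0.0, -0.0, -7.8], [45.2, -11.8, 5.1, -0.0, -0.0, -7.8], [46.4, -5.6, 5.1, -0.0, -0.0, -7.8], [46.7, 0.8, 5.1, -0.0, -0.0, -7.8]]
[[46.2, 7.2, 5.1, -0.0, -0.0, -7.8], [44.8, 13.4, 5.1, -0.0, -0.0, -7.8], [42.5, 19.3, 5.1, -0.0, -0.0, -7.8], [39.5, 24.9, 5.1, -0.0, -0.0, -7.8], [35.7, 30.1, 5.1, -0.0, -0.0, -7.8]]
[[31.3, 34.7, 5.1, -0.0, -0.0, -7.8]]
[0.45236475 0.16783348 0.006     ] [0.46516652 0.09596475 0.006     ]
```

```bash
python3 -m creep '[[40,-24,5,0,0,-7.8],[43,-18,5,0,0,-7.8],[45,-12,5,0,0,-7.8],[46,-6,5,0,0,-7.8],[47,1,5,0,0,-7.8]]' 1; python3 -m creep '[[46,7,5,0,0,-7.8],[45,13,5,0,0,-7.8],[42,19,5,0,0,-7.8],[40,25,5,0,0,-7.8],[36,30,5,0,0,-7.8]]'; python3 -m creep '[[31,35,5,0,0,-7.8],[0,0,0,0,0,0],[0,0,0,0,0,0]]'
python3 - <<'E'
from h import *
st()
plan(np.array([LENS[0],LENS[1],.20]),DOWN,mm=50,deg=8)
f=grab("top","1"); crop(f,250,110,450,260,4,"a1")
f=grab("scene","1"); crop(f,200,60,360,200,4,"a2")
E
```

```text
time_s: 0.72
position: [0.3002, -0.3686, 0.2309]
ee_rot: [[0.598, 0.801, -0.0], [0.801, -0.598, 0.0], [0.0, -0.0, -1.0]]
force: [0.9, -0.0, 0.5]
grip_width: 0.0852
time_s: 1.35
position: [0.467, -0.2051, 0.2059]
ee_rot: [[-0.04, 0.999, -0.0], [0.999, 0.04, 0.0], [0.0, -0.0, -1.0]]
force: [1.0, -0.4, -0.5]
grip_width: 0.0855
time_s: 1.72
position: [0.4997, -0.1742, 0.201]
ee_rot: [[-0.17, 0.985, -0.001], [0.985, 0.17, 0.0], [0.0, -0.001, -1.0]]
force: [-0.5, 0.3, -0.0]
grip_width: 0.0857
1.73 [ 0.4997 -0.1742  0.201 ] [[-0.17, 0.985, -0.001], [0.985, 0.17, 0.0], [0.0, -0.001, -1.0]] F [-0.5  0.3 -0. ] w 0.0857 q [-0.34  0.02  0.    1.55 -0.    1.06]
d 1.4 rot [-0.1 -0.  -0.3]
[[-0.3, 1.0, 1.0, -0.1, -0.0, -0.3]]
```

View pics/a2.png

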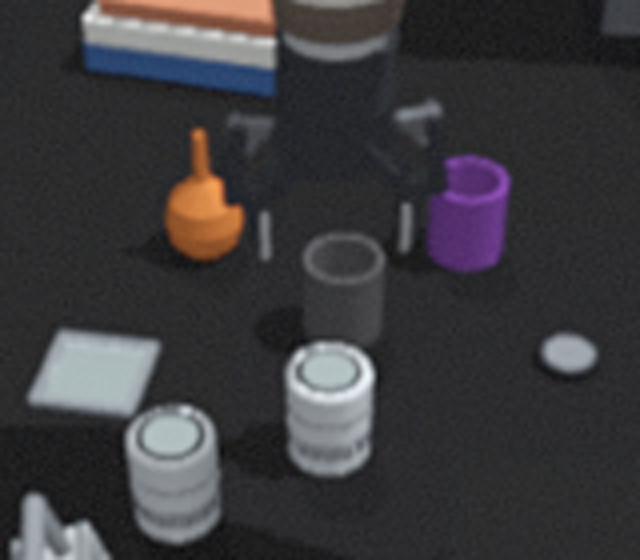

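View pics/a1.png

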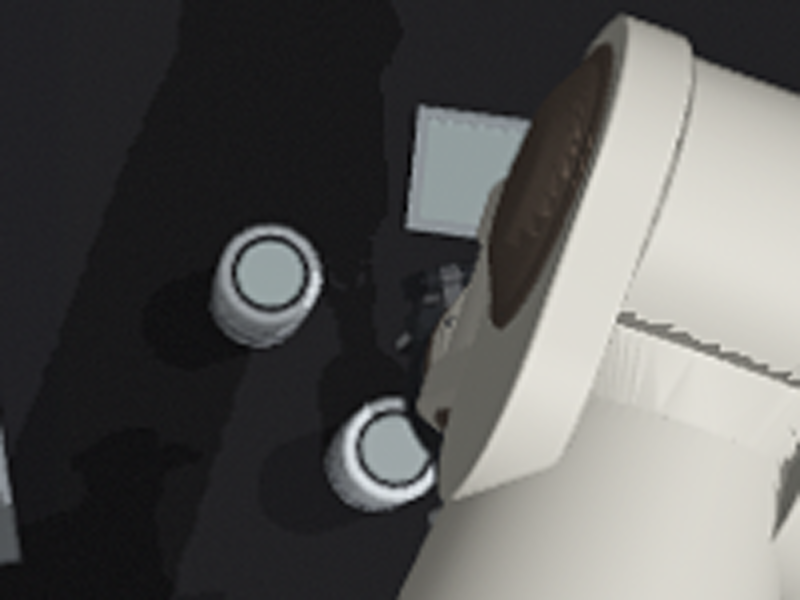

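```bash
python3 - <<'E'
from h import *
f=load("scene","1"); p=np.array([.4997,-.1742,.201])
for dz in(-.025,-.012):
  for e in(.0425,.0455,-.0425,-.0455):
    u=proj(f,[p+EX*e+np.array([0,0,dz])])[0]; print(dz,e,((u-[200,60])*4+1.5).round(1))
W=cloud(f)
for (x,y) in((265,225),(265,250),(406,215),(406,240),(330,372)):
    print((x,y),W[round(60+y/4),round(200+x/4)].round(4))
E
```

```text
-0.025 0.0425 [271.2 268.5]
-0.025 0.0455 [266.8 268.8]
-0.025 -0.0425 [394.8 260.4]
-0.025 -0.0455 [399.1 260.1]
-0.012 0.0425 [270.7 253.1]
-0.012 0.0455 [266.3 253.4]
-0.012 -0.0425 [395.4 245. ]
-0.012 -0.0455 [399.8 244.7]
(265, 225) [ 0.5434 -0.1577  0.2183]
(265, 250) [ 0.5438 -0.1564  0.1997]
(406, 215) [ 0.4492 -0.1725  0.2188]
(406, 240) [ 0.4484 -0.1782  0.195 ]
(330, 372) [ 0.5014 -0.167   0.0829]
```

```bash
python3 -m creep '[[0,1,35,0,0,-0.3],[0,0,40,0,0,0],[0,0,35,0,0,0],[0,0,24,0,0,0],[0,0,0,0,0,0]]' 1 && python3 -m creep '[[0,0,0,0,0,0],[0,0,0,0,0,0],[0,0,0,0,0,0],[0,0,0,0,0,0]]' 0
python3 - <<'E'
from h import *
st()
f=grab("scene","2"); crop(f,200,60,360,200,4,"b2")
E
```

```text
time_s: 2.45
position: [0.4994, -0.1745, 0.0659]
ee_rot: [[-0.174, 0.985, -0.003], [0.985, 0.174, 0.001], [0.001, -0.003, -1.0]]
force: [-0.1, -0.1, 0.7]
grip_width: 0.0853
time_s: 2.95
position: [0.5018, -0.1746, 0.0695]
ee_rot: [[-0.175, 0.984, 0.003], [0.984, 0.175, -0.002], [-0.002, 0.002, -1.0]]
force: [-1.0, -0.8, 6.1]
grip_width: 0.0605
2.95 [ 0.5018 -0.1746  0.0695] [[-0.175, 0.984, 0.003], [0.984, 0.175, -0.002], [-0.002, 0.002, -1.0]] F [-1.  -0.8  6.1] w 0.0605 q [-0.33  0.05 -0.22  1.29 -0.    1.06]
```

View pics/b2.png

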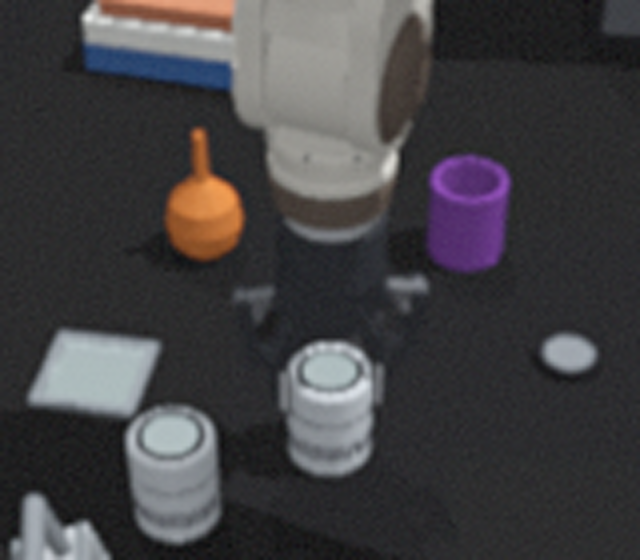

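```bash
python3 - <<'E'
from h import *
f1=load("scene","1");f2=load("scene","2")
W1=cloud(f1)
a=cv2.cvtColor(f1["img"],cv2.COLOR_RGB2GRAY).astype(np.float32);b=cv2.cvtColor(f2["img"],cv2.COLOR_RGB2GRAY).astype(np.float32)
sl=np.s_[162:180,272:293]
print(cv2.phaseCorrelate(a[sl],b[sl],cv2.createHanningWindow((21,18),cv2.CV_32F)))
T=a[148:178,274:291]; 
res=cv2.matchTemplate(cv2.resize(b[143:185,268:298],None,fx=8,fy=8,interpolation=cv2.INTER_CUBIC),cv2.resize(T,None,fx=8,fy=8,interpolation=cv2.INTER_CUBIC),cv2.TM_CCOEFF_NORMED)
_,m,_,l=cv2.minMaxLoc(res); print(m,l[0]/8-6,l[1]/8-5)
E
```

```text
((0.0016193670958006834, -0.26870464249528325), 1.0461820281214185)
0.927815318107605 0.25 0.125
```

```bash
sed -i 's/^CASE=np.array(\[.4947,.1383,0\])/CASE=np.array([.4957,.1385,0])/' h.py; python3 -m creep '[[0,0,-15,0,0,0],[0,0,-25,0,0,0],[0,0,-25,0,0,0],[0,0,-20,0,0,0],[0,0,0,0,0,0]]'
python3 - <<'E'
from h import *
st()
t=cw(-36.5,36.5,0); print(t)
plan(np.array([t[0],t[1],.155]),DOWN,mm=40)
E
```

```text
time_s: 3.62
position: [0.5018, -0.1743, 0.1546]
ee_rot: [[-0.176, 0.984, 0.003], [0.984, 0.176, -0.001], [-0.002, 0.003, -1.0]]
force: [0.2, -1.3, -4.2]
grip_width: 0.061
3.62 [ 0.5018 -0.1743  0.1546] [[-0.176, 0.984, 0.003], [0.984, 0.176, -0.001], [-0.002, 0.003, -1.0]] F [ 0.2 -1.3 -4.2] w 0.061 q [-0.33  0.02 -0.09  1.46  0.    1.06]
[0.45336475 0.16803348 0.        ]
d 345.7 rot [0.2 0.1 0. ]
[[38.4, 1.4, -0.1, 0.0, 0.0, 0.0], [38.4, 1.4, -0.1, 0.0, 0.0, 0.0], [38.4, 1.4, -0.1, 0.0, 0.0, 0.0], [38.4, 1.4, -0.1, 0.0, 0.0, 0.0], [38.4, 1.4, -0.1, 0.0, 0.0, 0.0]]
[[38.4, 1.4, -0.1, 0.0, 0.0, 0.0], [38.4, 1.4, -0.1, 0.0, 0.0, 0.0], [38.4, 1.4, -0.1, 0.0, 0.0, 0.0], [38.4, 1.4, -0.0, 0.0, 0.0, 0.0]]
```

```bash
python3 -m creep '[[25,1,0,0,0,0],[38,1.5,0,0,0,0],[42,1.5,0,0,0,0],[42,1.5,0,0,0,0],[42,1.5,0,0,0,0]]' && python3 -m creep '[[42,1.5,0,0,0,0],[42,1.5,0,0,0,0],[38,1.5,0,0,0,0],[25,1,0,0,0,0],[10,0.5,0,0,0,0]]' && python3 -m creep '[[0,0,0,0,0,0],[0,0,0,0,0,0]]'
python3 - <<'E'
from h import *
st()
t=cw(-36.5,36.5,0)
plan(np.array([t[0],t[1],.155]),DOWN,mm=40)
f=grab("top","3"); crop(f,160,135,300,270,4,"d1")
f=grab("scene","3"); crop(f,190,130,350,290,4,"d2")
E
```

```text
time_s: 4.25
position: [0.474, 0.0145, 0.1516]
ee_rot: [[-0.176, 0.984, -0.001], [0.984, 0.176, 0.0], [0.0, -0.001, -1.0]]
force: [0.6, -0.6, -3.1]
grip_width: 0.0607
time_s: 4.88
position: [0.4524, 0.1699, 0.1516]
ee_rot: [[-0.177, 0.984, -0.001], [0.984, 0.177, -0.0], [-0.0, -0.001, -1.0]]
force: [-0.6, -0.3, -4.2]
grip_width: 0.0605
time_s: 5.12
position: [0.453, 0.1681, 0.1521]
ee_rot: [[-0.175, 0.985, -0.0], [0.985, 0.175, -0.0], [-0.0, -0.0, -1.0]]
force: [0.1, 0.8, -3.5]
grip_width: 0.0606
5.12 [0.453  0.1681 0.1521] [[-0.175, 0.985, -0.0], [0.985, 0.175, -0.0], [-0.0, -0.0, -1.0]] F [ 0.1  0.8 -3.5] w 0.0606 q [ 0.36 -0.09 -0.2   1.46 -0.    1.75]
d 2.9 rot [-0.  0. -0.]
[[-0.2, 0.3, -2.9, -0.0, 0.0, -0.0]]
```

View pics/d2.png

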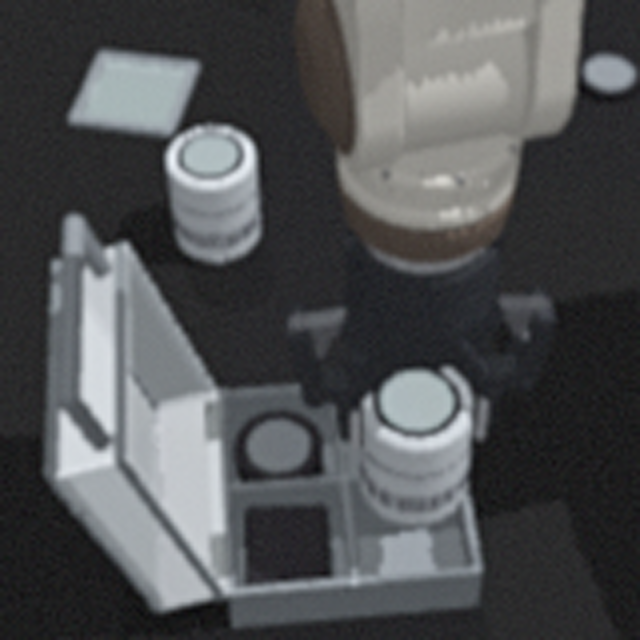

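View pics/d1.png

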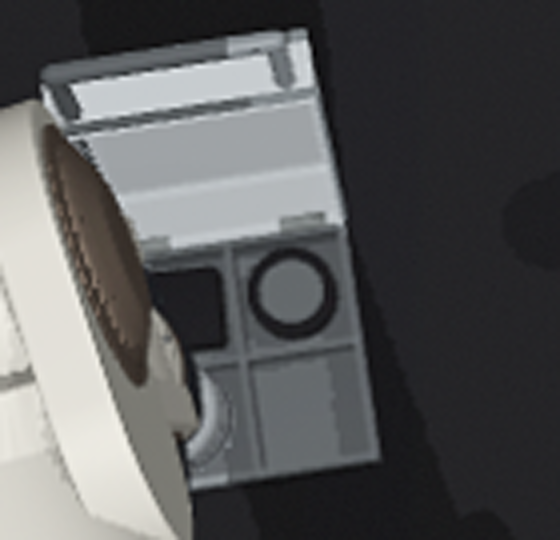

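```bash
python3 - <<'E'
from h import *
f=load("scene","3"); W=cloud(f)
m=(np.hypot(W[...,0]-.455,W[...,1]-.17)<.05)&(abs(W[...,2]-.1605)<.006)
m[:, :270]=0
P=W[m]; (x,y),rad=cv2.minEnclosingCircle(P[:,:2].astype(np.float32)); print(len(P),P.mean(0),x,y,rad)
C=np.array([.49664,.13896,0])+EX*-.0365+EY*.0365; print("cell in scene",C)
im=cv2.resize(f["img"],None,fx=4,fy=4,interpolation=cv2.INTER_CUBIC)
a=np.linspace(0,2*np.pi,60)
for c,col in((C,(255,0,0)),(np.array([.4530,.1681,0]),(0,255,0))):
    q=np.c_[c[0]+.031*np.cos(a),c[1]+.031*np.sin(a),0*a+.1606]
    cv2.polylines(im,[np.round(proj(f,q)*4+1.5).astype(np.int32)],True,col,1)
cv2.imwrite("pics/e1.png",im[820:1240,1040:1560,::-1])
E
```

```text
508 [0.45126504 0.17377276 0.16101698] 0.4519890546798706 0.17304635047912598 0.0439959354698658
cell in scene [0.45430475 0.16849348 0.        ]
```

View pics/e1.png

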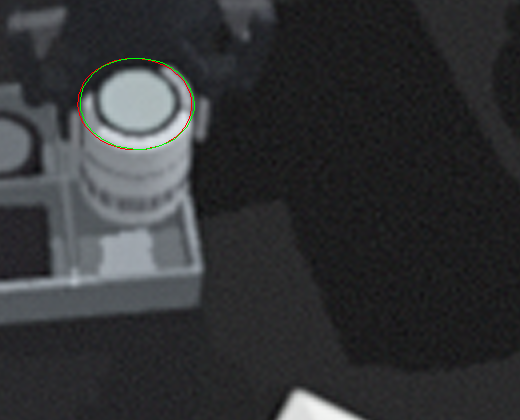

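```bash
python3 -m creep '[[0,0,20,0,0,0],[0,0,15,0,0,0],[0,0,8,0,0,0],[0,0,6,0,0,0],[0,0,5,0,0,0]]' && python3 -m creep '[[0,0,6,0,0,0],[0,0,6,0,0,0],[0,0,3,0,0,0],[0,0,2,0,0,0],[0,0,0,0,0,0]]'
python3 - <<'E'
from h import *
st()
f=grab("scene","4"); crop(f,190,130,350,290,4,"g2")
E
```

```text
time_s: 5.85
position: [0.4531, 0.1689, 0.0983]
ee_rot: [[-0.176, 0.984, 0.0], [0.984, 0.176, 0.0], [0.0, 0.0, -1.0]]
force: [-0.4, -0.4, -3.2]
grip_width: 0.0606
time_s: 6.48
position: [0.4529, 0.1689, 0.0812]
ee_rot: [[-0.176, 0.984, -0.0], [0.984, 0.176, -0.0], [-0.0, -0.0, -1.0]]
force: [-0.5, -0.5, -3.1]
grip_width: 0.0607
6.47 [0.4529 0.1689 0.0812] [[-0.176, 0.984, -0.0], [0.984, 0.176, -0.0], [-0.0, -0.0, -1.0]] F [-0.5 -0.5 -3.1] w 0.0607 q [ 0.36 -0.07 -0.32  1.32 -0.    1.75]
```

View pics/g2.png

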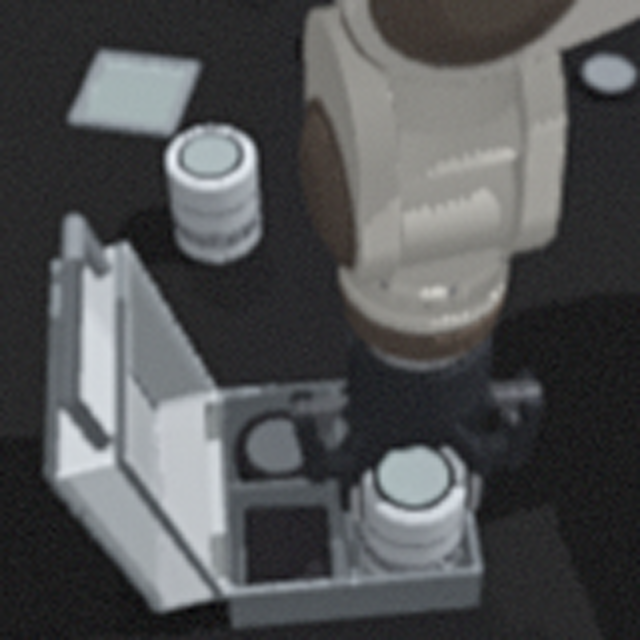

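```bash
python3 -m creep '[[0,0,2,0,0,0],[0,0,1.5,0,0,0],[0,0,1,0,0,0],[0,0,0,0,0,0]]' && python3 -m creep '[[0,0,1,0,0,0],[0,0,0,0,0,0]]'
```

```text
time_s: 7.02
position: [0.4529, 0.1689, 0.0767]
ee_rot: [[-0.176, 0.984, -0.0], [0.984, 0.176, -0.0], [-0.0, -0.0, -1.0]]
force: [-0.5, 0.2, -3.3]
grip_width: 0.0604
time_s: 7.28
position: [0.4529, 0.1689, 0.0757]
ee_rot: [[-0.176, 0.984, -0.0], [0.984, 0.176, -0.0], [-0.0, -0.0, -1.0]]
force: [-0.2, -0.3, -3.5]
grip_width: 0.0605
```

```bash
python3 -m creep '[[0,0,0.7,0,0,0],[0,0,0,0,0,0]]'; python3 -m creep '[[0,0,0.7,0,0,0],[0,0,0,0,0,0]]'
```

```text
time_s: 7.52
position: [0.453, 0.169, 0.0755]
ee_rot: [[-0.176, 0.984, 0.0], [0.984, 0.176, 0.0], [0.0, 0.0, -1.0]]
force: [-2.8, -0.2, 3.0]
grip_width: 0.0606
time_s: 7.78
position: [0.453, 0.169, 0.0755]
ee_rot: [[-0.176, 0.984, 0.001], [0.984, 0.176, 0.0], [0.0, 0.001, -1.0]]
force: [-4.2, -1.2, 8.5]
grip_width: 0.061
```

```bash
python3 -m creep '[[0,0,-0.8,0,0,0],[0,0,0,0,0,0]]'; python3 -m creep '[[0,0,0,0,0,0],[0,0,0,0,0,0],[0,0,0,0,0,0]]' 1 ; python3 -m creep '[[0,0,-15,0,0,0],[0,0,-35,0,0,0],[0,0,-40,0,0,0],[0,0,-20,0,0,0],[0,0,0,0,0,0]]'
python3 - <<'E'
from h import *
st()
plan(np.array([HOOD[0]+.001,HOOD[1],.185]),DOWN,mm=50)
f=grab("scene","5"); crop(f,190,130,350,290,4,"i2")
E
```

```text
time_s: 8.02
position: [0.453, 0.169, 0.0755]
ee_rot: [[-0.176, 0.984, 0.0], [0.984, 0.176, 0.0], [0.0, 0.0, -1.0]]
force: [-3.4, -0.4, 4.3]
grip_width: 0.0606
time_s: 8.4
position: [0.453, 0.1689, 0.0751]
ee_rot: [[-0.176, 0.984, 0.0], [0.984, 0.176, -0.0], [-0.0, 0.0, -1.0]]
force: [-0.0, -0.5, -0.7]
grip_width: 0.0856
time_s: 9.02
position: [0.4538, 0.1692, 0.1875]
ee_rot: [[-0.176, 0.984, 0.004], [0.984, 0.176, 0.001], [0.001, 0.004, -1.0]]
force: [-0.1, 0.6, -1.2]
grip_width: 0.0849
9.03 [0.4538 0.1692 0.1875] [[-0.176, 0.984, 0.004], [0.984, 0.176, 0.001], [0.001, 0.004, -1.0]] F [-0.1  0.6 -1.2] w 0.0849 q [ 0.36 -0.09 -0.13  1.52 -0.    1.75]
d 487.9 rot [ 0.2 -0.   0. ]
[[-48.6, -4.0, 0.2, 0.0, -0.0, 0.0], [-48.6, -4.0, 0.2, 0.0, -0.0, 0.0], [-48.6, -4.0, 0.2, 0.0, -0.0, 0.0], [-48.6, -4.0, 0.2, 0.0, -0.0, 0.0], [-48.6, -4.0, 0.2, 0.0, -0.0, 0.0]]
[[-48.6, -4.0, 0.2, 0.0, -0.0, 0.0], [-48.6, -4.0, 0.2, 0.0, -0.0, 0.0], [-48.6, -4.0, 0.2, 0.0, -0.0, 0.0], [-48.6, -4.0, 0.2, 0.0, -0.0, 0.0], [-48.6, -4.0, 0.2, 0.0, -0.0, 0.0]]
```

View pics/i2.png

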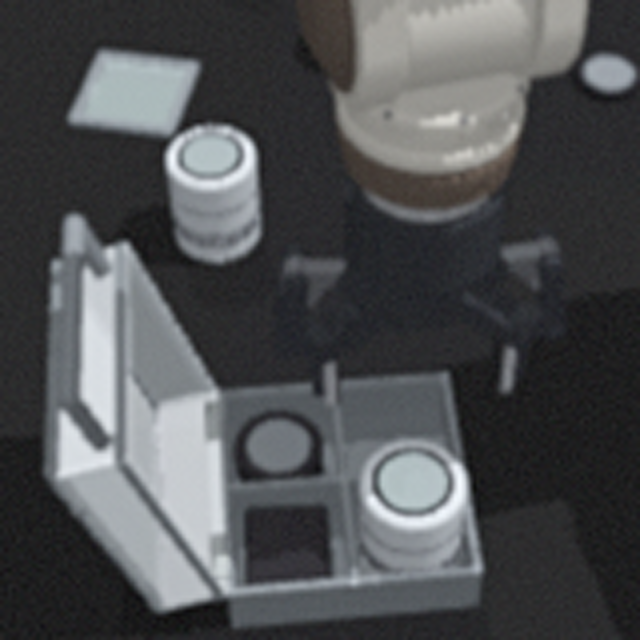

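```bash
python3 -m creep '[[-30,-2.5,0,0,0,0],[-48,-4,0,0,0,0],[-55,-4.5,0,0,0,0],[-55,-4.5,0,0,0,0],[-55,-4.5,0,0,0,0]]' && python3 -m creep '[[-55,-4.5,0,0,0,0],[-55,-4.5,0,0,0,0],[-55,-4.5,0,0,0,0],[-48,-4,0,0,0,0],[-30,-2.5,0,0,0,0]]' && python3 -m creep '[[0,0,0,0,0,0],[0,0,0,0,0,0]]'
python3 - <<'E'
from h import *
st()
plan(np.array([HOOD[0]+.001,HOOD[1],.185]),DOWN,mm=50)
f=load("top","0")
p=cv2.undistortPoints(np.array([[[452.3,265.5]]]),f["mtx"],f["dist_coeffs"])[0,0]
d=f["attitude"]@np.array([*p,1]); print("purple",f["position"]+d*(.072-f["position"][2])/d[2])
f=grab("scene","6"); crop(f,230,60,360,190,4,"j2")
E
```

```text
time_s: 9.7
position: [0.4754, -0.0755, 0.184]
ee_rot: [[-0.176, 0.984, -0.001], [0.984, 0.176, 0.0], [0.001, -0.001, -1.0]]
force: [1.1, -0.1, -0.7]
grip_width: 0.0858
time_s: 10.32
position: [0.4983, -0.3185, 0.1834]
ee_rot: [[-0.174, 0.985, -0.002], [0.985, 0.174, 0.001], [0.001, -0.002, -1.0]]
force: [0.7, 0.2, -0.3]
grip_width: 0.0857
time_s: 10.58
position: [0.4986, -0.3159, 0.1843]
ee_rot: [[-0.176, 0.984, -0.001], [0.984, 0.176, 0.001], [0.001, -0.001, -1.0]]
force: [-0.7, 0.5, -0.3]
grip_width: 0.0853
10.57 [ 0.4986 -0.3159  0.1843] [[-0.176, 0.984, -0.001], [0.984, 0.176, 0.001], [0.001, -0.001, -1.0]] F [-0.7  0.5 -0.3] w 0.0853 q [-0.56  0.17  0.13  1.53  0.    0.83]
d 1.4 rot [-0.1 -0.1  0. ]
[[-0.8, 0.9, -0.7, -0.1, -0.1, 0.0]]
purple [ 0.39724412 -0.43183373  0.072     ]
```

View pics/j2.png

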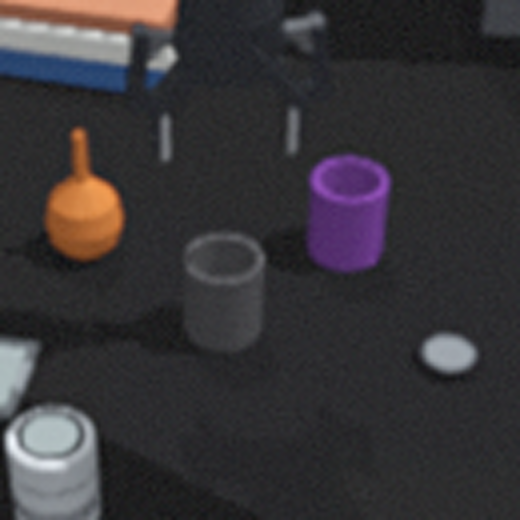

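```bash
python3 -m creep '[[-0.7,1,30,0,0,0],[0,0,35,0,0,0],[0,0,35,0,0,0],[0,0,21,0,0,0],[0,0,0,0,0,0]]' 1 && python3 -m creep '[[0,0,0,0,0,0],[0,0,0,0,0,0],[0,0,0,0,0,0],[0,0,0,0,0,0]]' 0
python3 - <<'E'
from h import *
st()
f=grab("scene","7"); crop(f,230,60,360,190,4,"k2")
E
```

```text
time_s: 11.25
position: [0.4993, -0.3154, 0.0627]
ee_rot: [[-0.177, 0.984, -0.003], [0.984, 0.177, 0.002], [0.002, -0.002, -1.0]]
force: [-0.4, -0.7, 1.4]
grip_width: 0.0854
time_s: 11.75
position: [0.501, -0.3173, 0.0664]
ee_rot: [[-0.176, 0.984, 0.003], [0.984, 0.176, -0.001], [-0.002, 0.002, -1.0]]
force: [-0.1, 1.7, 6.9]
grip_width: 0.0619
11.75 [ 0.501  -0.3173  0.0664] [[-0.176, 0.984, 0.003], [0.984, 0.176, -0.001], [-0.002, 0.002, -1.0]] F [-0.1  1.7  6.9] w 0.0619 q [-0.56  0.2  -0.07  1.3   0.    0.83]
```

View pics/k2.png

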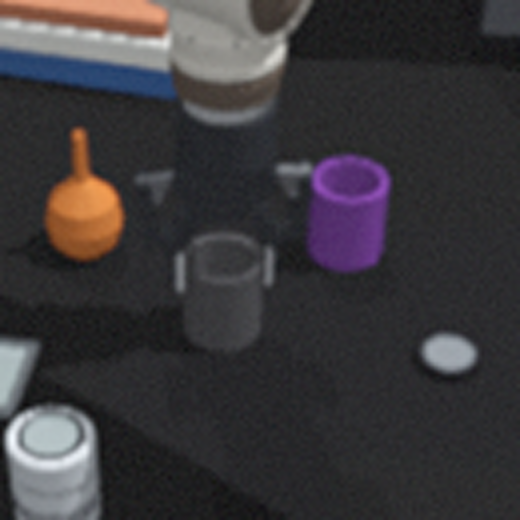

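```bash
python3 -m creep '[[0,0,-15,0,0,0],[0,0,-25,0,0,0],[0,0,-30,0,0,0],[0,0,-20,0,0,0],[0,0,0,0,0,0]]'
python3 - <<'E'
from h import *
st()
t=cw(-36.5,-36.5,0); print(t)
plan(np.array([t[0],t[1],.155]),DOWN,n=10)
f=grab("scene","8"); crop(f,230,50,360,180,4,"l2")
W=cloud(f); m=(np.hypot(W[...,0]-.501,W[...,1]+.317)<.045)&(abs(W[...,2]-(readout.state()["position"][2]-.0664+.072))<.006)
P=W[m];print(len(P),cv2.minEnclosingCircle(P[:,:2].astype(np.float32)))
E
```

```text
time_s: 12.42
position: [0.5009, -0.3176, 0.1568]
ee_rot: [[-0.176, 0.984, 0.003], [0.984, 0.176, -0.002], [-0.003, 0.003, -1.0]]
force: [0.4, 0.3, -0.9]
grip_width: 0.0621
12.43 [ 0.5009 -0.3176  0.1568] [[-0.176, 0.984, 0.003], [0.984, 0.176, -0.002], [-0.003, 0.003, -1.0]] F [ 0.4  0.3 -0.9] w 0.0621 q [-0.57  0.17  0.08  1.47 -0.    0.83]
[0.46616652 0.09616475 0.        ]
d 415.2 rot [0.2 0.1 0. ]
[[41.3, 3.9, 0.1, 0.0, 0.0, 0.0], [41.3, 3.9, 0.1, 0.0, 0.0, 0.0], [41.3, 3.8, 0.1, 0.0, 0.0, 0.0], [41.3, 3.8, 0.1, 0.0, 0.0, 0.0], [41.3, 3.8, 0.1, 0.0, 0.0, 0.0]]
[[41.3, 3.8, 0.1, 0.0, 0.0, 0.0], [41.3, 3.8, 0.1, 0.0, 0.0, 0.0], [41.3, 3.8, 0.1, 0.0, 0.0, 0.0], [41.3, 3.8, 0.2, 0.0, 0.0, 0.0], [41.3, 3.8, 0.2, 0.0, 0.0, 0.0]]
174 ((0.500762403011322, -0.3119140863418579), 0.04402622953057289)
```

View pics/l2.png

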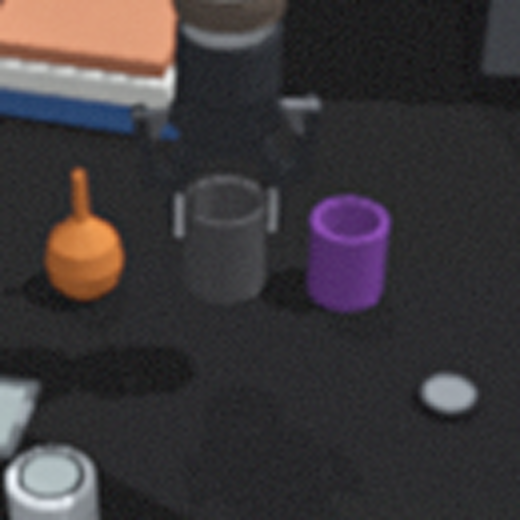

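```bash
python3 -m creep '[[25,2,0,0,0,0],[42,4,0,0,0,0],[48,4.5,0,0,0,0],[48,4.5,0,0,0,0],[48,4.5,0,0,0,0]]' && python3 -m creep '[[48,4.5,0,0,0,0],[48,4.5,0,0,0,0],[46,4.5,0,0,0,0],[38,3.5,0,0,0,0],[22,2,0,0,0,0]]' && python3 -m creep '[[0,0,0,0,0,0],[0,0,0,0,0,0]]'
python3 - <<'E'
from h import *
st()
t=cw(-36.5,-36.5,0)
plan(np.array([t[0],t[1],.155]),DOWN,n=1)
f=grab("scene","9"); 
im=cv2.resize(f["img"],None,fx=4,fy=4,interpolation=cv2.INTER_CUBIC)
a=np.linspace(0,2*np.pi,60); C=np.array([.49664,.13896,0])+EX*-.0365+EY*-.0365
z=readout.state()["position"][2]-.0664
for c,col in((C,(255,0,0)),(np.array(readout.state()["position"]),(0,255,0))):
  for zz in(z,z+.072):
    q=np.c_[c[0]+.032*np.cos(a),c[1]+.032*np.sin(a),0*a+zz]
    cv2.polylines(im,[np.round(proj(f,q)*4+1.5).astype(np.int32)],True,col,1)
cv2.imwrite("pics/m1.png",im[660:1180,960:1560,::-1])
E
```

```text
time_s: 13.1
position: [0.4814, -0.1044, 0.153]
ee_rot: [[-0.175, 0.984, -0.001], [0.984, 0.175, 0.0], [0.001, -0.001, -1.0]]
force: [0.1, 1.3, -1.7]
grip_width: 0.0624
time_s: 13.72
position: [0.4645, 0.0979, 0.1531]
ee_rot: [[-0.177, 0.984, -0.002], [0.984, 0.177, -0.0], [0.0, -0.002, -1.0]]
force: [0.4, -0.9, -0.8]
grip_width: 0.0623
time_s: 13.98
position: [0.4652, 0.0958, 0.1536]
ee_rot: [[-0.176, 0.984, -0.001], [0.984, 0.176, -0.0], [-0.0, -0.001, -1.0]]
force: [1.0, -0.0, -1.5]
grip_width: 0.0622
13.97 [0.4652 0.0958 0.1536] [[-0.176, 0.984, -0.001], [0.984, 0.176, -0.0], [-0.0, -0.001, -1.0]] F [ 1.  -0.  -1.5] w 0.0622 q [ 0.2  -0.11 -0.21  1.46 -0.    1.6 ]
d 1.8 rot [-0.1  0.   0. ]
[[0.2, 1.0, -1.4, -0.1, 0.0, 0.0]]
```

View pics/m1.png

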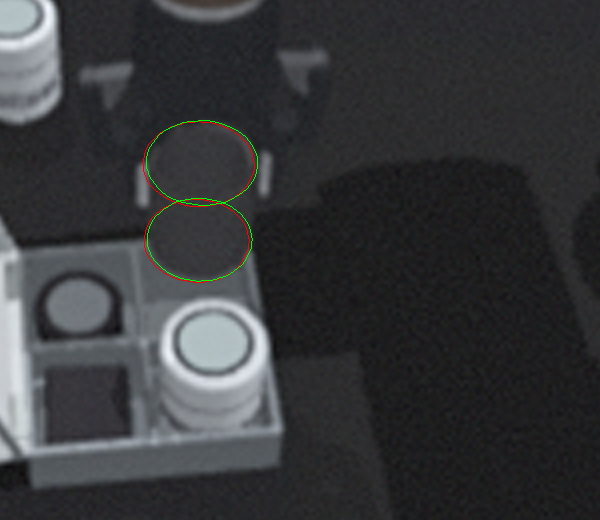

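```bash
python3 -m creep '[[0,1,25,0,0,0],[0,0,15,0,0,0],[0,0,8,0,0,0],[0,0,6,0,0,0],[0,0,5,0,0,0]]' && python3 -m creep '[[0,0,6,0,0,0],[0,0,5,0,0,0],[0,0,3,0,0,0],[0,0,2,0,0,0],[0,0,0,0,0,0]]'
python3 - <<'E'
from h import *
st()
f=grab("scene","10"); crop(f,230,155,350,275,5,"n2")
E
```

```text
time_s: 14.65
position: [0.4666, 0.0964, 0.0953]
ee_rot: [[-0.176, 0.984, 0.001], [0.984, 0.176, 0.0], [-0.0, 0.001, -1.0]]
force: [0.6, 0.4, -1.4]
grip_width: 0.062
time_s: 15.28
position: [0.4664, 0.0965, 0.0791]
ee_rot: [[-0.176, 0.984, -0.0], [0.984, 0.176, 0.0], [0.0, -0.0, -1.0]]
force: [-0.1, -1.1, -1.3]
grip_width: 0.0621
15.28 [0.4664 0.0965 0.0791] [[-0.176, 0.984, -0.0], [0.984, 0.176, 0.0], [0.0, -0.0, -1.0]] F [-0.1 -1.1 -1.3] w 0.0621 q [ 0.2  -0.08 -0.34  1.32  0.    1.6 ]
```

View pics/n2.png

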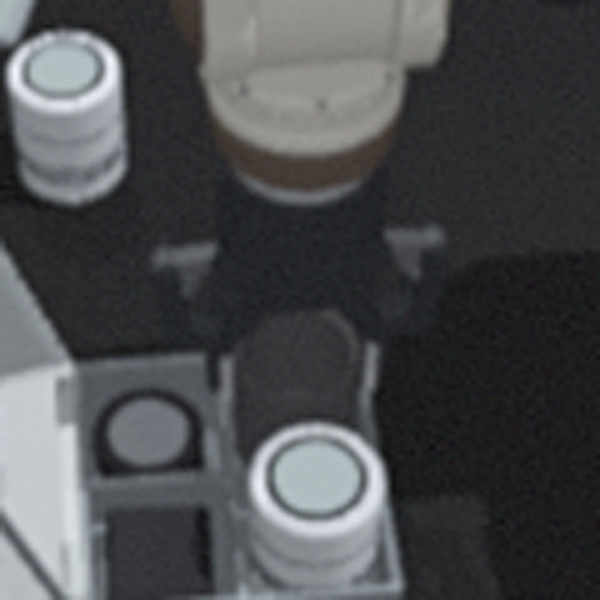

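Hood is inside the cell with no contact force; lowering to the floor.

```bash
python3 -m creep '[[0,0,2.5,0,0,0],[0,0,2,0,0,0],[0,0,1,0,0,0],[0,0,0,0,0,0]]' && python3 -m creep '[[0,0,1,0,0,0],[0,0,0,0,0,0]]'; python3 -m creep '[[0,0,0.6,0,0,0],[0,0,0,0,0,0]]'
```

```text
time_s: 15.82
position: [0.4663, 0.0964, 0.0736]
ee_rot: [[-0.176, 0.984, -0.0], [0.984, 0.176, -0.0], [-0.0, -0.0, -1.0]]
force: [0.1, -0.0, -1.2]
grip_width: 0.0622
time_s: 16.08
position: [0.4664, 0.0965, 0.0726]
ee_rot: [[-0.176, 0.984, -0.0], [0.984, 0.176, 0.0], [0.0, -0.0, -1.0]]
force: [-0.2, 0.1, -1.0]
grip_width: 0.062
time_s: 16.32
position: [0.4664, 0.0965, 0.0724]
ee_rot: [[-0.176, 0.984, 0.0], [0.984, 0.176, 0.0], [0.0, 0.0, -1.0]]
force: [-2.0, 0.2, 2.8]
grip_width: 0.0622
```

```bash
python3 -m creep '[[0,0,-0.5,0,0,0],[0,0,0,0,0,0],[0,0,0,0,0,0],[0,0,0,0,0,0]]' 1 ; python3 -m creep '[[0,0,-15,0,0,0],[0,0,-35,0,0,0],[0,0,-50,0,0,0],[0,0,-55,0,0,0],[0,0,-50,0,0,0]]'; python3 -m creep '[[0,0,-20,0,0,0],[0,0,0,0,0,0],[0,0,0,0,0,0]]' 0.45
python3 - <<'E'
from h import *
st()
print("bar pred",cw(141.8,0,218.5),"ends",cw(141.8,54,218.5),cw(141.8,-54,218.5))
f=grab("scene","11"); crop(f,190,130,350,290,4,"o2"); g=grab("top","11"); crop(g,160,125,270,270,4,"o1")
for x,n,o in((f,"scene",(190,130)),(g,"top",(160,125))):
    print(n,[((u-o)*4+1.5).round(1).tolist() for u in proj(x,[cw(141.8,60,218.5),cw(141.8,-60,218.5)])])
E
```

```text
time_s: 16.82
position: [0.4664, 0.0964, 0.0726]
ee_rot: [[-0.176, 0.984, -0.0], [0.984, 0.176, -0.0], [0.0, -0.0, -1.0]]
force: [0.3, 0.1, -0.3]
grip_width: 0.0853
time_s: 17.45
position: [0.4661, 0.0964, 0.2808]
ee_rot: [[-0.176, 0.984, 0.002], [0.984, 0.176, 0.0], [0.0, 0.002, -1.0]]
force: [0.4, -0.3, 0.3]
grip_width: 0.0855
time_s: 17.82
position: [0.4662, 0.0964, 0.2968]
ee_rot: [[-0.176, 0.984, -0.001], [0.984, 0.176, -0.0], [-0.0, -0.001, -1.0]]
force: [-0.8, 0.7, -1.1]
grip_width: 0.0386
17.82 [0.4662 0.0964 0.2968] [[-0.176, 0.984, -0.001], [0.984, 0.176, -0.0], [-0.0, -0.001, -1.0]] F [-0.8  0.7 -1.1] w 0.0386 q [ 0.2  -0.07  0.1   1.74 -0.    1.6 ]
bar pred [0.63530255 0.163367   0.2185    ] ends [0.62583275 0.21653017 0.2185    ] [0.64477235 0.11020383 0.2185    ]
scene [[71.3, 399.3], [74.8, 225.9]]
top [[52.0, 113.1], [273.6, 77.2]]
```

View pics/o2.png

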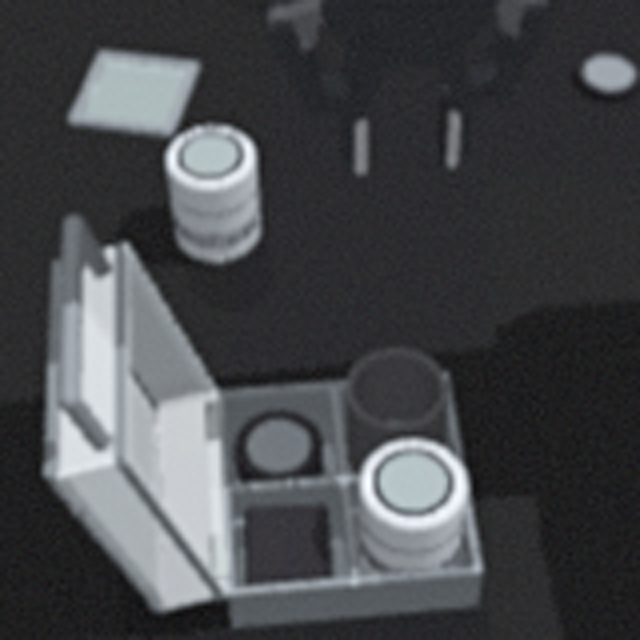

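View pics/o1.png

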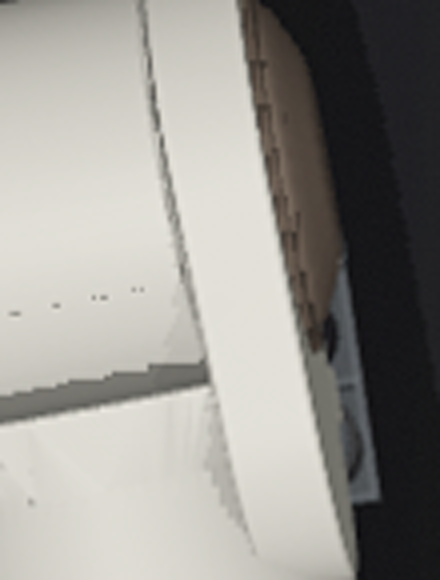

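```bash
python3 - <<'E'
from h import *
plan(np.array([.6353,.1634,.285]),DOWN,mm=40)
E
```

```text
d 182.4 rot [-0.1  0.   0. ]
[[7.2, 35.7, 2.2, -0.0, 0.0, 0.0], [7.2, 35.7, 2.2, -0.0, 0.0, 0.0], [7.2, 35.7, 2.2, -0.0, 0.0, 0.0], [7.3, 35.7, 2.3, -0.0, 0.0, 0.0], [7.3, 35.7, 2.3, -0.0, 0.0, 0.0]]
```

```bash
python3 -m creep '[[7,30,2,0,0,0],[8,40,2,0,0,0],[8,42,2,0,0,0],[8,40,2,0,0,0],[5,27,2,0,0,0]]' && python3 -m creep '[[0,0,2,0,0,0],[0,0,0,0,0,0]]'
python3 - <<'E'
from h import *
st()
plan(np.array([.6353,.1634,.2245]),DOWN,n=3)
f=grab("scene","12"); crop(f,170,110,290,230,5,"p2")
E
```

```text
time_s: 18.55
position: [0.6373, 0.1639, 0.2855]
ee_rot: [[-0.176, 0.984, -0.002], [0.984, 0.176, -0.001], [-0.0, -0.003, -1.0]]
force: [-0.1, 0.4, 0.1]
grip_width: 0.0382
time_s: 18.8
position: [0.6356, 0.1631, 0.2848]
ee_rot: [[-0.176, 0.984, -0.002], [0.984, 0.176, -0.0], [-0.0, -0.002, -1.0]]
force: [0.1, 0.3, 0.1]
grip_width: 0.0387
18.8 [0.6356 0.1631 0.2848] [[-0.176, 0.984, -0.002], [0.984, 0.176, -0.0], [-0.0, -0.002, -1.0]] F [0.1 0.3 0.1] w 0.0387 q [ 0.25  0.38  0.58  1.77 -0.    1.65]
d 60.3 rot [-0.1  0.   0. ]
[[0.1, -0.1, 20.1, -0.0, 0.0, 0.0], [0.1, -0.1, 20.1, -0.0, 0.0, 0.0], [0.1, -0.1, 20.1, -0.0, 0.0, 0.0]]
```

View pics/p2.png

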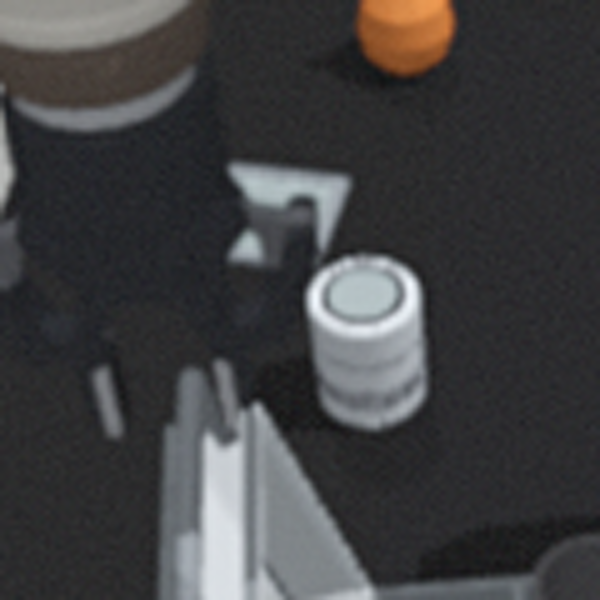

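```bash
python3 -m creep '[[0,0,15,0,0,0],[0,0,15,0,0,0],[0,0,5,0,0,0],[0,0,0,0,0,0]]'
python3 - <<'E'
from h import *
st()
f=grab("scene","13"); crop(f,170,130,290,250,5,"q2")
E
```

```text
time_s: 19.35
position: [0.6358, 0.1631, 0.2512]
ee_rot: [[-0.176, 0.984, 0.0], [0.984, 0.176, 0.0], [0.0, 0.0, -1.0]]
force: [-0.1, -0.7, 0.1]
grip_width: 0.0386
19.35 [0.6358 0.1631 0.2512] [[-0.176, 0.984, 0.0], [0.984, 0.176, 0.0], [0.0, 0.0, -1.0]] F [-0.1 -0.7  0.1] w 0.0386 q [ 0.25  0.36  0.48  1.7  -0.    1.65]
```

View pics/q2.png

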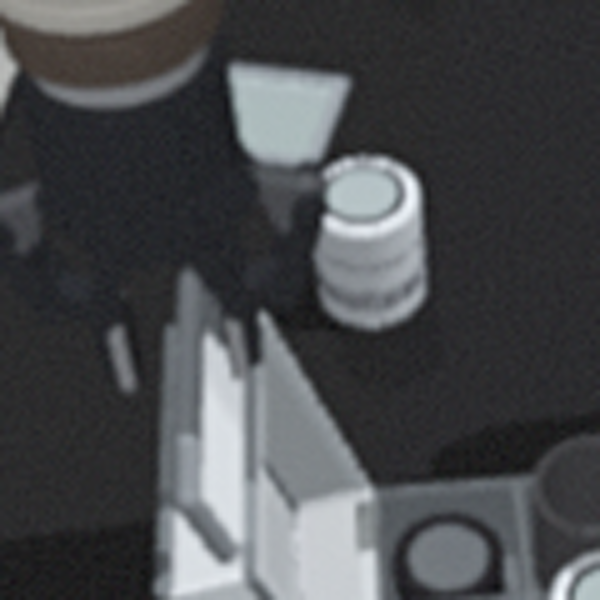

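```bash
python3 -m creep '[[0,0,10,0,0,0],[0,0,10,0,0,0],[0,0,6,0,0,0],[0,0,0,0,0,0]]' && python3 -m creep '[[0,0,0,0,0,0],[0,0,0,0,0,0],[0,0,0,0,0,0],[0,0,0,0,0,0]]' 0
python3 - <<'E'
from h import *
st()
f=grab("scene","14"); crop(f,170,130,290,250,5,"r2")
E
```

```text
time_s: 19.9
position: [0.636, 0.1633, 0.2237]
ee_rot: [[-0.176, 0.984, -0.001], [0.984, 0.176, -0.0], [-0.0, -0.001, -1.0]]
force: [-0.3, 0.5, 0.4]
grip_width: 0.0386
time_s: 20.4
position: [0.6361, 0.1634, 0.2251]
ee_rot: [[-0.176, 0.984, 0.0], [0.984, 0.176, 0.0], [0.0, 0.0, -1.0]]
force: [-3.6, -0.4, 3.7]
grip_width: 0.0098
20.4 [0.6361 0.1634 0.2251] [[-0.176, 0.984, 0.0], [0.984, 0.176, 0.0], [0.0, 0.0, -1.0]] F [-3.6 -0.4  3.7] w 0.0098 q [0.25 0.34 0.42 1.64 0.   1.65]
```

View pics/r2.png

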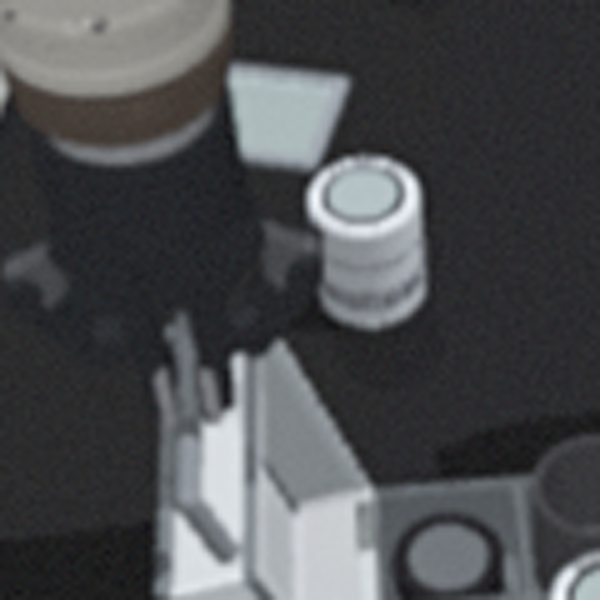

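```bash
cat >> h.py <<'E'
H=CASE+EX*.075+np.array([0,0,.040])
def bar(th): return H+EX*(-.190*np.cos(th)+.015*np.sin(th))+np.array([0,0,.190*np.sin(th)+.015*np.cos(th)])
def lidang(p):
    v=np.asarray(p)-H; return np.arctan2(v[2],-(v@EX))-np.arctan2(15,190)
def grasp():
    s=readout.state(); return np.array(s["position"])+.006*np.array(s["ee_rot"])[:,2]
def arc(th1,degs,ratio):
    s=readout.state(); R=Ro.from_matrix(s["ee_rot"]); p=np.array(s["position"]); g=grasp()
    th=lidang(g); v=g-H; print("theta now",th,np.degrees(th),"radius",np.hypot(v@EX,v[2]),"lat",v@EY, "to go",np.degrees(th-th1))
    k=np.array(degs,float); k=k/k.sum()*np.degrees(th-th1); rows=[]
    for d in k:
        th-=np.radians(d); dr=Ro.from_rotvec([-d*ratio,0,0],degrees=True)
        R2=R*dr; p2=bar(th)+EY*(v@EY)-.006*R2.as_matrix()[:,2]
        sh=R.as_matrix().T@(p2-p)*1000
        rows.append([*sh.round(1).tolist(),round(-d*ratio,2),0,0]); R=R2;p=p2
    for i in range(0,len(rows),5): print(rows[i:i+5])
E
python3 - <<'E'
from h import *
arc(.785,[1.5,2.5,3.5]+[4]*10+[3.5,2.5,1.5],.65)
E
```

```text
theta now 1.8531461572526093 106.17745363146129 radius 0.1914369454709466 lat -0.00016281434212962916 to go 61.200266713691654
[[0.0, -5.6, -1.1, np.float64(-1.08), 0, 0], [0.0, -9.0, -3.0, np.float64(-1.81), 0, 0], [0.0, -12.6, -3.8, np.float64(-2.53), 0, 0], [0.0, -14.6, -4.0, np.float64(-2.89), 0, 0], [0.0, -14.7, -3.6, np.float64(-2.89), 0, 0]]
[[0.0, -14.8, -3.2, np.float64(-2.89), 0, 0], [0.0, -14.8, -2.8, np.float64(-2.89), 0, 0], [0.0, -14.9, -2.4, np.float64(-2.89), 0, 0], [0.0, -15.0, -2.0, np.float64(-2.89), 0, 0], [0.0, -15.0, -1.6, np.float64(-2.89), 0, 0]]
[[0.0, -15.1, -1.2, np.float64(-2.89), 0, 0], [0.0, -15.1, -0.8, np.float64(-2.89), 0, 0], [0.0, -15.1, -0.4, np.float64(-2.89), 0, 0], [0.0, -13.2, -0.1, np.float64(-2.53), 0, 0], [0.0, -9.4, 0.1, np.float64(-1.81), 0, 0]]
[[0.0, -5.7, 0.1, np.float64(-1.08), 0, 0]]
```

```bash
python3 -m creep '[[0,-5.5,-1.5,-1,0,0],[0,-9,-3,-1.8,0,0],[0,-12.5,-4,-2.5,0,0],[0,-14.5,-4,-2.9,0,0],[0,-14.5,-3.5,-2.9,0,0]]'; python3 - <<'E'
from h import *
arc(.785,[4]*8+[3.5,2.5,1.5],.65)
E
```

```text
time_s: 21.08
position: [0.5808, 0.1536, 0.2371]
ee_rot: [[-0.176, 0.965, 0.194], [0.984, 0.172, 0.035], [0.0, 0.197, -0.98]]
force: [1.7, 1.6, 2.7]
grip_width: 0.0096
theta now 1.558165431521296 89.27630300935095 radius 0.19161983930346202 lat -2.5411000957801903e-05 to go 44.299116091581325
[[0.0, -15.1, -2.3, np.float64(-2.92), 0, 0], [0.0, -14.9, -2.9, np.float64(-2.92), 0, 0], [0.0, -15.0, -2.5, np.float64(-2.92), 0, 0], [0.0, -15.1, -2.1, np.float64(-2.92), 0, 0], [0.0, -15.1, -1.7, np.float64(-2.92), 0, 0]]
[[0.0, -15.2, -1.3, np.float64(-2.92), 0, 0], [0.0, -15.2, -0.9, np.float64(-2.92), 0, 0], [0.0, -15.2, -0.5, np.float64(-2.92), 0, 0], [0.0, -13.3, -0.1, np.float64(-2.55), 0, 0], [0.0, -9.5, 0.0, np.float64(-1.82), 0, 0]]
[[0.0, -5.7, 0.1, np.float64(-1.09), 0, 0]]
```

Lid follows with small forces; continuing along the arc.

```bash
python3 -m creep '[[0,-14.5,-3,-2.9,0,0],[0,-15,-3,-2.9,0,0],[0,-15,-2.5,-2.9,0,0],[0,-15,-2,-2.9,0,0],[0,-10,-1.5,-2,0,0]]'; python3 - <<'E'
from h import *
st()
f=grab("scene","15"); crop(f,170,110,330,270,4,"s2")
arc(.785,[3,3.5,4,3.5,3,2,1],.65)
E
```

```text
time_s: 21.7
position: [0.5116, 0.1415, 0.2287]
ee_rot: [[-0.176, 0.893, 0.415], [0.984, 0.16, 0.075], [0.001, 0.421, -0.907]]
force: [2.7, 3.0, -0.5]
grip_width: 0.0097
21.7 [0.5116 0.1415 0.2287] [[-0.176, 0.893, 0.415], [0.984, 0.16, 0.075], [0.001, 0.421, -0.907]] F [ 2.7  3.  -0.5] w 0.0097 q [ 0.29 -0.38 -0.36  1.16 -0.05  1.68]
theta now 1.1884818996765594 68.09499687915738 radius 0.1917675293374877 lat 0.00017921528284712933 to go 23.117809961387746
[[0.0, -11.9, 0.0, np.float64(-2.25), 0, 0], [0.0, -13.7, -1.0, np.float64(-2.63), 0, 0], [0.0, -15.7, -0.7, np.float64(-3.01), 0, 0], [0.0, -13.7, -0.3, np.float64(-2.63), 0, 0], [0.0, -11.8, -0.0, np.float64(-2.25), 0, 0]]
[[0.0, -7.8, 0.1, np.float64(-1.5), 0, 0], [0.0, -3.9, 0.0, np.float64(-0.75), 0, 0]]
```

View pics/s2.png

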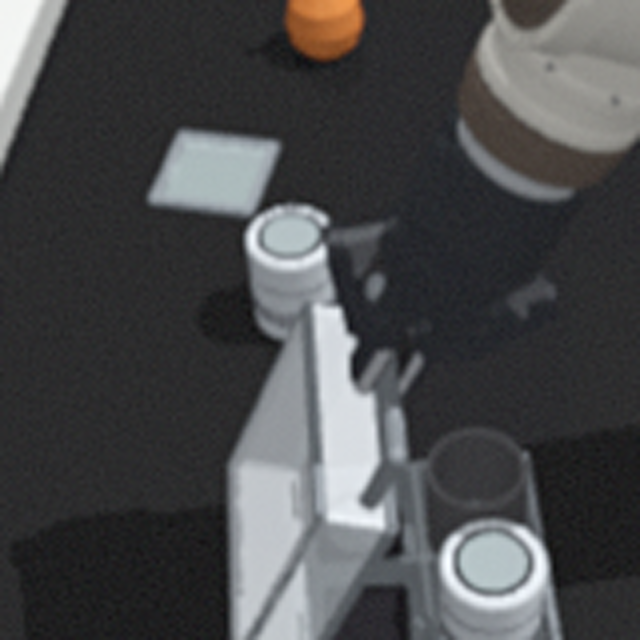

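```bash
python3 - <<'E'
from h import *
arc(.785,[3,3.5,4,3.5,3,2,1],.2)
E
```

```text
theta now 1.1884818996765594 68.09499687915738 radius 0.1917675293374877 lat 0.00017921528284712933 to go 23.117809961387746
[[0.0, -11.7, -0.0, np.float64(-0.69), 0, 0], [0.0, -13.5, -0.6, np.float64(-0.81), 0, 0], [0.0, -15.5, 0.2, np.float64(-0.92), 0, 0], [0.0, -13.5, 1.0, np.float64(-0.81), 0, 0], [0.0, -11.5, 1.4, np.float64(-0.69), 0, 0]]
[[0.0, -7.6, 1.2, np.float64(-0.46), 0, 0], [0.0, -3.8, 0.7, np.float64(-0.23), 0, 0]]
```

```bash
python3 -m creep '[[0,-10,-0.5,-0.7,0,0],[0,-13,-0.5,-0.8,0,0],[0,-14,0,-0.9,0,0],[0,-13,1,-0.8,0,0],[0,0,0,0,0,0]]'; python3 - <<'E'
from h import *
st()
arc(.785,[3,2,1],.2)
E
```

```text
time_s: 22.38
position: [0.4672, 0.1337, 0.2072]
ee_rot: [[-0.177, 0.869, 0.462], [0.984, 0.156, 0.084], [0.001, 0.469, -0.883]]
force: [-3.7, 3.8, 4.8]
grip_width: 0.0096
22.38 [0.4672 0.1337 0.2072] [[-0.177, 0.869, 0.462], [0.984, 0.156, 0.084], [0.001, 0.469, -0.883]] F [-3.7  3.8  4.8] w 0.0096 q [ 0.31 -0.55 -0.53  1.11 -0.06  1.69]
theta now 0.9337991136777393 53.502748126791445 radius 0.19093300766257948 lat 0.00025720520891298407 to go 8.52556120902182
[[0.0, -14.2, 1.9, np.float64(-0.85), 0, 0], [0.0, -9.4, 1.5, np.float64(-0.57), 0, 0], [0.0, -4.7, 0.9, np.float64(-0.28), 0, 0]]
```

```bash
python3 -m creep '[[0,-11,1.7,0,0,0],[0,-10,1.8,0,0,0],[0,-7,1.3,0,0,0],[0,0,0,0,0,0],[0,0,0,0,0,0]]'; python3 - <<'E'
from h import *
st()
arc(.785,[1],0)
f=grab("scene","16"); crop(f,170,110,330,270,4,"t2"); g=grab("top","16"); crop(g,140,120,290,270,4,"t1")
E
```

```text
time_s: 23.0
position: [0.4451, 0.1298, 0.1894]
ee_rot: [[-0.177, 0.87, 0.46], [0.984, 0.156, 0.084], [0.001, 0.468, -0.884]]
force: [-6.2, 3.7, 4.4]
grip_width: 0.0096
23.0 [0.4451 0.1298 0.1894] [[-0.177, 0.87, 0.46], [0.984, 0.156, 0.084], [0.001, 0.468, -0.884]] F [-6.2  3.7  4.4] w 0.0096 q [ 0.32 -0.61 -0.6   1.1  -0.07  1.7 ]
theta now 0.7832516193450807 44.877012085260425 radius 0.18980525001778692 lat 0.00028261811056614836 to go -0.10017483250919668
[[0.0, 0.2, -0.8, np.float64(0.0), 0, 0]]
```

View pics/t2.png

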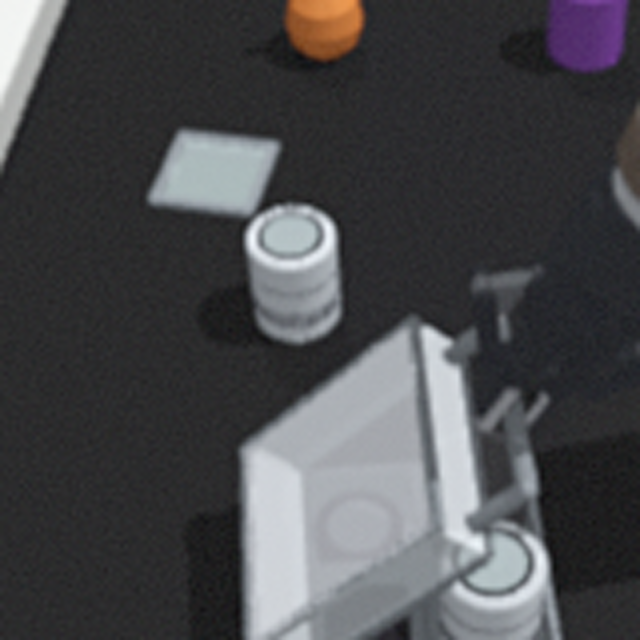

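View pics/t1.png

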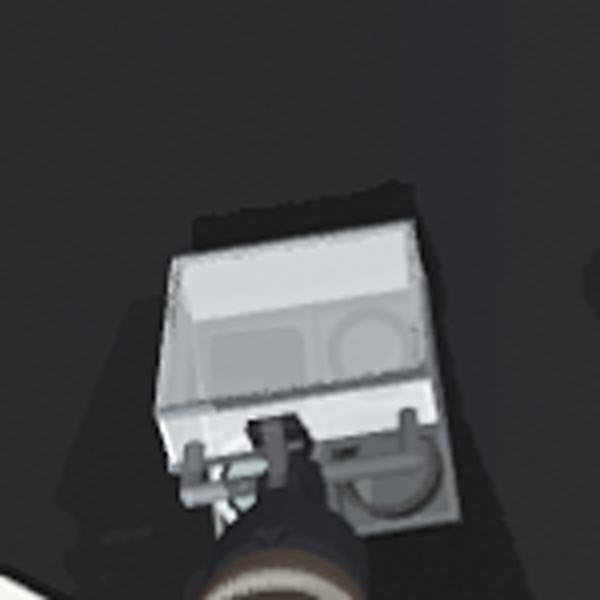

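```bash
python3 -m creep '[[0,0.2,-0.8,0,0,0],[0,0,0,0,0,0],[0,0,0,0,0,0],[0,0,0,0,0,0]]'; python3 - <<'E'
from h import *
st(); print(np.degrees(lidang(grasp())))
f=grab("scene","17")
def lp(th,x,y,z): # lid frame mm rel hinge
    return H+EX*(x*np.cos(th)+z*np.sin(th))/1000+EY*y/1000+np.array([0,0,(-x*np.sin(th)+z*np.cos(th))/1000])
im=cv2.resize(f["img"],None,fx=5,fy=5,interpolation=cv2.INTER_CUBIC)
for deg,col in((45,(255,0,0)),(40,(0,255,0)),(50,(0,0,255))):
    th=np.radians(deg)
    for a,b in(((-190,60,15),(-190,-60,15)),((-150,75,0),(-150,-75,0)),((-150,75,45),(-150,-75,45)),((-150,75,0),(-150,75,45))):
        u=np.round(proj(f,[lp(th,*a),lp(th,*b)])*5+2).astype(int); cv2.line(im,tuple(u[0].tolist()),tuple(u[1].tolist()),col,1)
cv2.imwrite("pics/u1.png",im[900:1400,1250:1600,::-1])
E
```

```text
time_s: 23.6
position: [0.445, 0.1297, 0.1894]
ee_rot: [[-0.177, 0.871, 0.459], [0.984, 0.156, 0.083], [0.001, 0.467, -0.884]]
force: [-0.7, 5.1, -1.7]
grip_width: 0.0099
23.6 [0.445  0.1297 0.1894] [[-0.177, 0.871, 0.459], [0.984, 0.156, 0.083], [0.001, 0.467, -0.884]] F [-0.7  5.1 -1.7] w 0.0099 q [ 0.32 -0.61 -0.6   1.1  -0.07  1.7 ]
44.851670744304016
```

View pics/u1.png

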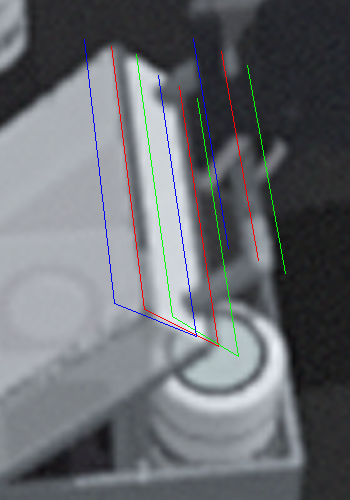

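```bash
python3 - <<'E'
from h import *
a=load("scene","17"); im=cv2.resize(a["img"],None,fx=1.4,fy=1.4); cv2.imwrite("pics/v.png",im[:,:,::-1])
t=load("top","16"); W=cloud(t)
s0=load("top","0"); d=np.abs(t["img"].astype(int)-s0["img"]).max(2)
W=cloud(a)
# lid top plate plane fit (lid z=45)
m=(W[...,2]>.11)&(W[...,2]<.18)
Q=W-H; x=Q@EX; y=Q@EY; z=Q[...,2]
m=(abs(y)<.06)&(x>-.06)&(x<.02)&(z>.05)&(z<.12)
P=np.c_[x[m],z[m]]; c=np.polyfit(P[:,0],P[:,1],1); print(m.sum(),"plate angle",np.degrees(np.arctan(-c[0])))
E
```

```text
1277 plate angle 44.45720875244174
```

View pics/v.png

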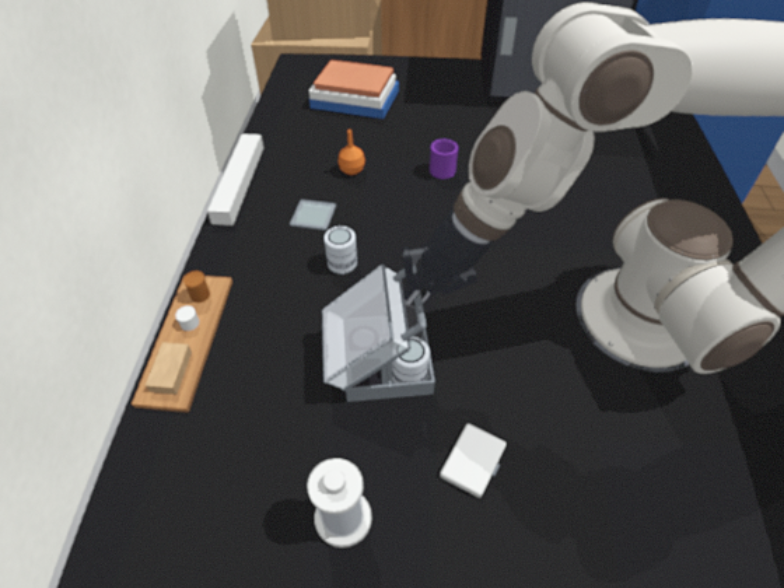

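The depth fit of the lid plate gives 44.5° and the arm pose gives 44.9°. The lens and hood are in place, and nothing else has moved.

```bash
python3 - <<'E'
from station import ticket, readout
s=readout.state(); print(s["time_s"],s["position"],s["force"],s["grip_width"])
print(ticket.hand_in())
E
```

```text
23.65 [0.44498849 0.12975033 0.18935912] [-0.38291041  4.93624057 -0.75272628] 0.009755288596413003
the job is handed in; nothing more can be done
None
```

The job is handed in at about 23.7 s of the 72 s allowed. The silver lens is in the front left cell and the dark grey hood is in the front right cell. The arm is still holding the lid about 45° from shut by its bar.

- **Packing:** I took the lens nearest the base and the grey hood, not the purple one. Each was lowered until the wrist force showed it on the floor, then released. The lens's last release height and the hood's both matched the 6 mm floor.
- **Lid angle:** The arm pose gives 44.9° and the depth fit of the lid plate gives 44.5°. An overlay of the lid at 45° also lined up in the picture.
- **Hold:** The grip on the bar is firm. The outside force on the tool is about 5 N, and the highest reading I saw in the whole job was under 10 N.
- **Surroundings:** In the last scene picture the lens stands upright and nothing else looks moved. The hood is behind the gripper and the lens in that picture. I last saw it in place in the top view once the lid was at 45°, partly covered by the bar and gripper.
- **Disagreement:** The two cameras differed by about 4 mm in x. I averaged them and shifted the result by 1 mm, based on where the lens was when gripped. Both fits came out clear of the cell walls.

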